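# Find the case with the loose grinding ball

### The arm

A 7-joint arm with a two-finger parallel gripper is mounted at the origin on the work surface. World frame = base frame: x ahead of the robot, y to its left, z up, the work surface at z = 0. Lengths are in m, angles in degrees, forces in N, time in s.
With the tool pointing down it reaches from about 0.35 to 0.775 m from the base axis. Payload 3.1 kg.
Tool frame: the origin (TCP) lies on the centre line of the jaws, within the pads' length; the fingertips stand 17 mm ahead of it and the grasp point (between the pads) lies 2 mm behind it (robot.tip_reach is the distance from the TCP to the fingertips, in m); z points along the fingers, y is the direction in which the jaws open and shut (so a half turn about z gives the same grasp; the last joint's range is limited). The gripper opens to 85 mm and grips with 20 to 120 N. Pads are 22 mm wide; open, the fingers measure 114 mm over their backs; the gripper's body (76 mm by 85 mm) begins 54 mm behind the grasp point. The pads swing forward as they close: fully open they stand 13 mm farther back than shut.
Start: joints at [68.829, 17.813, 0.802, 86.603, -0.252, 75.585, -1.558], TCP at [0.177, -0.521, 0.226] pointing down, gripper open.
Joint ranges: [-154.91, 154.91], [-16.99, 109.72], [-72.82, 74.43], [7.12, 147.25], [-82.49, 262.49], [11.32, 116.49], [-174.64, 174.64]. Speed limits (degrees/s): [159.86, 159.86, 180, 180, 180, 180, 180].

### API

Orientations are given as [roll, pitch, yaw] about the fixed x, y, z axes, in that order (R = Rz(yaw) Ry(pitch) Rx(roll)).
In Python, from station import robot, fingers, vision, workorder, recognise gives the robot as it stands. Calls block until the motion is done:
- robot.move_to(position, orientation): joint-space move of the TCP to a pose.
- robot.line_to(position, orientation=None, velocity=0.15, f_stop=None): straight line of the TCP; orientation=None keeps the orientation; velocity is the mean speed in m/s. With f_stop (N) it stops when the force on the tool has changed by that much, and returns True; else False.
- robot.move_j(angles): joint-space move.
- fingers.gripper_to(opening, force=None): opening from 0.0 (shut) to 1.0 (fully open); force is the grip in N (None keeps the last); returns when the fingers have stopped.
- robot.pause(seconds).
- robot.inverse_kinematics(position, orientation): joint angles nearest the present ones, or None.
- vision.grab_frame(name): name is "scene" or "side" or "wrist"; returns the picture (480x640x3 uint8, red, green, blue); there is no depth.
- vision.calibration(name): a dict with "mtx" (3x3 intrinsics, pixels), "extrinsics" (4x4, takes a point from world to camera coordinates); the wrist camera has in their place "T_tool_cam" (4x4, takes a point from camera to tool coordinates, whose origin is the TCP and whose axes are the flange's). Camera axes: x right, y up, looking along -z (the intrinsics and any distortion apply to the point x, -y, -z); pixel columns grow to the right and rows downward; lengths in m; the calibration is good to about 2 mm. A picture is of the moment at which its call begins: read the wrist's pose just before it. calibration takes no time and is no camera call.
A pose or a line that the arm cannot do raises robot.PlanningError and nothing moves.
- workorder.close_job(): hands the job in, once; it reports no verdict.
Trained networks look in the newest picture that a camera, given by its name, has taken for a name from the list of things; names that differ only in an ending like _2 or _b are one class to them, and where a whole thing is asked for, a point or a joint stands for the part that bears it (a point fixed in the world has none). Each returns a list of dicts, best first, with "p" (0 to 1); they miss things now and then, are a little off and sometimes report something else, mostly with a low value. They report only what shows in the picture. A call takes as long as a camera call.
- recognise(label, camera): "rect" ([centre column, centre row, width, height] in pixels, round what is visible of it).
Readings, each from a call of its own:
- robot.current_time_s(): time.
- robot.current_joint_positions(): joint angles.
- robot.current_dq(): joint speeds.
- robot.current_joint_torque(): joint torques, N m.
- robot.current_tool_pos(): TCP position.
- robot.current_eef_rot(): TCP orientation.
- robot.current_contact_force(): force on the tool from outside, world axes, zero at the start.
- robot.current_torque(): the same for the moment, N m.
- robot.current_finger_gap(): opening from 0.0 (shut) to 1.0 (fully open).
Only numpy, scipy, OpenCV 4.12 (cv2) and the standard library are available. Lean on these libraries where they do the work, as an engineer would, in place of code of your own. Each camera call takes 0.05 s, during which the arm holds its last target.

### The job

Three sealed cases are back from the steriliser, each with a steel grinding ball for the sample mill, but in one the ball has come out of its foam: lift and shake them to and fro to find the one that rattles, and be sure of it by its rattle. Set the two sound ones gently, right way up, flat in the green stock tray, and finish while holding the rattling one in the gripper, level and still, well clear above the middle of the steel tray, so that I can take it and open it there. Never tip a case onto its side or end, and leave everything else on the bench where it is.

Things in the scene. Friction and masses are not known exactly. Their poses are not given: they have to be found in the camera images.
- case_a: one of three identical-looking sealed cases: white box with orange lid and a steel latch on each end, 124 mm long (its x), 52 mm wide (its y; flat sides to grip), 58 mm tall. Origin: centre of the underside, z up. 0.30 to 0.38 kg whether sound or not: weight does not tell
- case_b: as case_a. In two of the three a steel ball sits tight in foam at the middle and nothing moves; in the third, any of a, b, c, the ball (loose_ball, hidden inside: 175 g, 35 mm across) is out of its foam and rolls freely along the case, 79 mm from end to end
- case_c: as case_a. Rocked end to end by 17 degrees each way, about 0.5 s a swing, then held tilted, the loose ball knocks on the low end within 0.3 s: a kick of 5 to 11 N along the case's length at the wrist; a sound one stays under 2 N. Quick level strokes of 100 mm along its length throw the ball from end to end too, with fainter kicks; the moment then changes by 0.1 N m
- stock_tray: shallow green plastic tray fixed to the bench, 180 mm (its x) by 260 mm (its y) outside, walls 4 mm thick and 20 mm high, flat floor 4 mm above the bench: the two cases fit side by side, lengths along its x. Origin: centre of its underside, z up
- steel_tray: deeper stainless-steel tray fixed to the bench towards the far side, 150 mm (its x) by 200 mm (its y), rim 46 mm above the bench. Origin: centre of its underside, z up
- reagent_bottle: amber reagent bottle with a black cap, 62 mm across and 116 mm tall, to be left alone. Origin: centre of its underside
- marker: white marker pen with black cap, lying flat, 130 mm long along its x and 15 mm thick, to be left alone. Origin: underside, middle
- timer: small white bench timer, 60 x 66 x 18 mm, to be left alone. Origin: centre of its underside
- freezer_box: closed white freezer box, 137 x 137 x 51 mm, to be left alone. Origin: centre of its underside
- tip_box: blue box of pipette tips with clear cover, 120 x 80 x 72 mm, to be left alone. Origin: centre of its underside
- wash_bottle: white squeeze bottle with red spout, 68 mm across, 213 mm tall with its spout, to be left alone. Origin: centre of its underside

How it is judged:
By the outcome, as a careful person would: the job done as asked, in the order asked, and still so for the second after the job is handed in, while the arm keeps its last pose, push and grip.
It also fails if it takes over 72 s, if anything falls off the work surface, if the arm or the gripper's body presses on something with over 40 N, if the wrist force passes 120 N, or if a joint passes its speed limit or range.

## Working session

There is one attempt and no reset: what is moved stays moved. The work goes in short steps, each a Python script; the robot and the scene stay as the last script left them, time stands still between calls to the robot, and variables do not carry over. Pictures are saved under pics/ and viewed, and the job is handed in when it is done.

```bash
ls; mkdir -p pics
python3 - <<'E'
from station import robot, fingers, vision, recognise
import cv2
print(robot.current_time_s())
for n in ["scene","side"]:
    im=vision.grab_frame(n); cv2.imwrite(f"pics/{n}0.png",im[:,:,::-1])
    c=vision.calibration(n); print(n,c)
    for l in ["case_a","stock_tray","steel_tray","reagent_bottle","wash_bottle","tip_box","freezer_box","timer","marker"]:
        print(l,[(round(d["p"],2),[round(v) for v in d["rect"]]) for d in recognise(l,n)][:5])
print(vision.calibration("wrist"))
print(robot.current_time_s(), robot.current_eef_rot(), robot.current_tool_pos())
E
```

```text
pics
0.0
scene {'mtx': array([[474.62799251,   0.        , 317.82583672],
       [  0.        , 474.62799251, 247.8723045 ],
       [  0.        ,   0.        ,   1.        ]]), 'extrinsics': array([[ 0.60536268,  0.79589472, -0.00936089, -0.30914532],
       [-0.46003449,  0.3594542 ,  0.81188727,  0.20884031],
       [ 0.64954161, -0.48717992,  0.58373918, -1.41596848],
       [ 0.        ,  0.        ,  0.        ,  1.        ]])}
case_a [(0.75, [184, 293, 54, 59]), (0.74, [259, 265, 41, 52]), (0.66, [312, 244, 53, 49])]
stock_tray [(0.86, [404, 217, 127, 70]), (0.43, [165, 262, 53, 24])]
steel_tray [(0.72, [300, 332, 139, 117])]
reagent_bottle [(0.78, [213, 350, 43, 66]), (0.66, [405, 215, 125, 70]), (0.48, [186, 293, 54, 59]), (0.37, [441, 293, 102, 75])]
wash_bottle [(0.65, [491, 205, 42, 99])]
tip_box [(0.86, [376, 159, 43, 40]), (0.19, [299, 332, 140, 114])]
freezer_box [(0.65, [441, 293, 98, 73])]
timer [(0.85, [125, 332, 46, 37])]
marker [(0.76, [165, 263, 52, 28])]
side {'mtx': array([[481.14182087,   0.        , 322.87961396],
       [  0.        , 481.14182087, 237.96838
[... 632 characters left out ...]
 [397, 198, 54, 46])]
timer [(0.62, [347, 370, 30, 29])]
marker [(0.62, [272, 332, 18, 40])]
{'mtx': array([[397.09006057,   0.        , 323.32705831],
       [  0.        , 397.09006057, 240.57106753],
       [  0.        ,   0.        ,   1.        ]]), 'T_tool_cam': array([[-8.98145069e-04,  9.62760443e-01,  2.70354438e-01,
         6.81892144e-02],
       [ 9.99999528e-01,  9.64566052e-04, -1.12820025e-04,
        -5.97728674e-05],
       [-3.69393370e-04,  2.70354209e-01, -9.62760856e-01,
        -1.47638944e-01],
       [ 0.00000000e+00,  0.00000000e+00,  0.00000000e+00,
         1.00000000e+00]])}
1.0 [1.79996084e+02 1.35074350e-03 1.87861303e+01] [ 0.17710873 -0.52073041  0.22622697]
```

View images.

View pics/scene0.png

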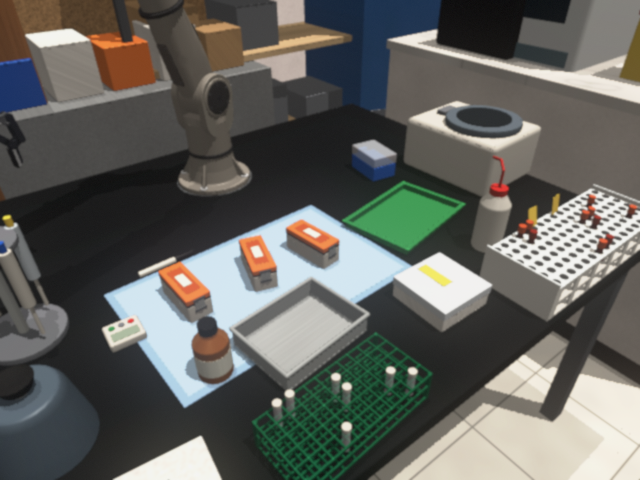

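View pics/side0.png

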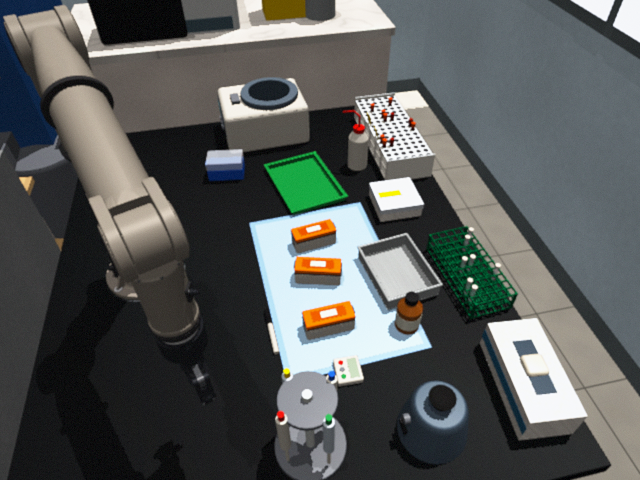

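```bash
cat > h.py <<'E'
from station import robot, fingers, vision, workorder, recognise
import cv2, numpy as np
from scipy.spatial.transform import Rotation as R
def ray(cam,uv,pose=None):
    c=vision.calibration(cam); K=c["mtx"]
    uv=np.atleast_2d(uv).astype(float)
    d=np.c_[(uv[:,0]-K[0,2])/K[0,0], -(uv[:,1]-K[1,2])/K[1,1], -np.ones(len(uv))]
    if cam=="wrist":
        T=np.eye(4);T[:3,:3]=R.from_euler("xyz",pose[1],degrees=True).as_matrix();T[:3,3]=pose[0]
        W=T@c["T_tool_cam"]
    else: W=np.linalg.inv(c["extrinsics"])
    return W[:3,3], d@W[:3,:3].T
def onplane(cam,uv,z,pose=None):
    o,d=ray(cam,uv,pose); t=(z-o[2])/d[:,2]; return (o+d*t[:,None])[:,:2]
def proj(cam,P,pose=None):
    c=vision.calibration(cam); K=c["mtx"]
    if cam=="wrist":
        T=np.eye(4);T[:3,:3]=R.from_euler("xyz",pose[1],degrees=True).as_matrix();T[:3,3]=pose[0]
        E=np.linalg.inv(T@c["T_tool_cam"])
    else: E=c["extrinsics"]
    P=np.atleast_2d(P); q=P@E[:3,:3].T+E[:3,3]
    return np.c_[K[0,0]*q[:,0]/-q[:,2]+K[0,2], K[1,1]*-q[:,1]/-q[:,2]+K[1,2]]
def mask(rgb,kind):
    h=cv2.cvtColor(rgb,cv2.COLOR_RGB2HSV)
    return cv2.inRange(h,(4,140,90),(18,255,255)) if kind=="orange" else cv2.inRange(h,(50,120,40),(75,255,255))
def blobs(m,n):
    k,l,s,c=cv2.connectedComponentsWithStats(m)
    ids=sorted(range(1,k),key=lambda i:-s[i,4])[:n]
    return [(s[i],np.argwhere(l==i)[:,::-1]) for i in ids]
def rectfit(xy):
    (cx,cy),(w,h),a=cv2.minAreaRect((xy*1000).astype(np.float32))
    if w<h: w,h,a=h,w,a+90
    return cx/1000,cy/1000,w,h,(a+90)%180-90
E
python3 - <<'E'
from h import *
for n in ["scene","side"]:
    im=cv2.imread(f"pics/{n}0.png")[:,:,::-1].copy()
    for s,p in blobs(mask(im,"orange"),6):
        print(n,"orange",s, np.round(rectfit(onplane(n,p,0.056)),3))
    for s,p in blobs(mask(im,"green"),3):
        print(n,"green",s, np.round(rectfit(onplane(n,p,0.018)),3))
pts={"scene":dict(steelR=[(312,281),(368,322),(290,378),(232,331)],bottle=[(213,378)],freezer=[(441,315)]),
"side":dict(steelR=[(358,249),(406,235),(441,284),(391,303)],bottle=[(408,331)],freezer=[(397,215)])}
for n in pts:
    for k,v in pts[n].items(): print(n,k,np.round(onplane(n,v,0.046 if k=="steelR" else 0),3).tolist())
E
```

```text
scene orange [  87   31   68   59 2760] [-1.417000e+00  2.300000e-01  1.196911e+03  2.883160e+02 -1.208400e+01]
scene orange [159 261  50  43 893] [  0.463  -0.3   132.152  50.893   2.059]
scene orange [  0   0  30  56 693] [-2.774000e+00 -6.700000e-02  2.150785e+03  1.007090e+02 -7.140000e+00]
scene orange [240 236  36  37 656] [  0.473  -0.135 124.751  49.534 -16.478]
scene orange [287 221  51  30 580] [  0.488   0.    124.736  52.03    8.007]
scene orange [519 218  16  15 130] [  0.76    0.411  67.949  27.952 -68.287]
scene green [  252   332   181   148 10387] [ 8.59000e-01 -2.06000e-01  2.97858e+02  1.52686e+02 -8.54000e+01]
scene green [ 343  181  122   70 4495] [  0.506   0.285 281.672 201.454 -78.686]
scene green [110 328   3   2   4] [  0.463  -0.449   3.387   1.77  -57.582]
side orange [303 301  52  29 798] [  0.463  -0.3   125.378  54.3     2.819]
side orange [295 257  46  17 618] [  0.47   -0.136 122.907  56.091 -16.091]
side orange [291 219  45  23 501] [ 4.86000e-01 -1.00000e-03  1.24388e+02  5.59990e+01  8.15000e+00]
side orange [397 298  26  19 295] [  0.663  -0.324  62.056  53.051 -27.164]
side orange [381 134   6  10  32] [  0.822   0.405  57.113  17.216 -88.595]
side orange [382 109   6   8  27] [ 0.88   0.574 51.5   19.022 72.823]
side green [ 263  150   86   64 3254] [ 5.11000e-01  2.82000e-01  2.92963e+02  2.01670e+02 -7.86990e+01]
side green [490 272  27  27 110] [  0.942  -0.282  84.398  46.055 -85.367]
side green [469 238  25  37 102] [  0.937  -0.167 139.077  38.295 -84.277]
scene steelR [[0.609, -0.089], [0.764, -0.079], [0.781, -0.261], [0.633, -0.283]]
scene bottle [[0.669, -0.346]]
scene freezer [[0.804, 0.081]]
side steelR [[0.594, -0.093], [0.743, -0.07], [0.772, -0.263], [0.626, -0.293]]
side bottle [[0.655, -0.353]]
side freezer [[0.766, 0.065]]
```

Run:
```python
from h import *
print("marker",onplane("scene",[(140,271),(180,258)],0.01),onplane("side",[(270,324),(275,350)],0.01))
print("tipbox",onplane("side",[(226,178)],0.0),"wash",onplane("side",[(358,167)],0), "timer",onplane("side",[(347,370)],0.0))
P={"a":(0.463,-0.300,2.4),"b":(0.4715,-0.1355,-16.3),"c":(0.487,-0.0005,8.1),"t1":(0.498,0.34,11.3),"t2":(.52,.226,11.3),"steel":(.69,-.179,0)}
for k,(x,y,w) in P.items():
  for f in (0,180):
    yaw=w+f if w+f<180 else w+f-360
    for z,p in ((0.032,0),(0.26,0),(0.26,17),(.26,-17)):
        q=robot.inverse_kinematics([x,y,z],[180,p,yaw]); print(k,round(yaw),z,p,None if q is None else np.round(q).tolist())
print(robot.current_time_s())
```

```text
marker [[ 0.31551785 -0.34065451]
 [ 0.32506236 -0.25146304]] [[ 0.32007756 -0.26415282]
 [ 0.32166289 -0.34156713]]
tipbox [[0.25400854 0.37491064]] wash [[0.71211992 0.33429503]] timer [[ 0.47942988 -0.42552569]]
a 2 0.032 0 [37.0, 29.0, -8.0, 100.0, 5.0, 51.0, -61.0]
a 2 0.26 0 [38.0, 18.0, -9.0, 82.0, 3.0, 80.0, -59.0]
a 2 0.26 17 [31.0, 29.0, -9.0, 68.0, 12.0, 99.0, -65.0]
a 2 0.26 -17 [47.0, 8.0, -10.0, 97.0, -11.0, 63.0, -46.0]
a -178 0.032 0 [55.0, 33.0, -32.0, 99.0, 21.0, 54.0, 106.0]
a -178 0.26 0 [55.0, 20.0, -33.0, 82.0, 11.0, 81.0, 114.0]
a -178 0.26 17 [59.0, 9.0, -24.0, 96.0, -8.0, 63.0, 132.0]
a -178 0.26 -17 [46.0, 33.0, -35.0, 67.0, 23.0, 102.0, 106.0]
b -16 0.032 0 [26.0, 24.0, -15.0, 110.0, 8.0, 48.0, -100.0]
b -16 0.26 0 [31.0, 11.0, -20.0, 91.0, 4.0, 78.0, -96.0]
b -16 0.26 17 [25.0, 24.0, -16.0, 76.0, 4.0, 98.0, -97.0]
b -16 0.26 -17 [42.0, -2.0, -27.0, 107.0, -0.0, 58.0, -92.0]
b 164 0.032 0 [40.0, 27.0, -33.0, 109.0, 18.0, 50.0, 71.0]
b 164 0.26 0 [43.0, 13.0, -35.0, 91.0, 7.0, 79.0, 81.0]
b 164 0.26 17 [41.0, -2.0, -27.0, 107.0, -0.0, 58.0, 88.0]
b 164 0.26 
[... 1197 characters left out ...]
, 10.0, -40.0, 97.0, 14.0, 60.0, -116.0]
t2 -169 0.032 0 [13.0, 44.0, -58.0, 96.0, 42.0, 64.0, 44.0]
t2 -169 0.26 0 [12.0, 29.0, -58.0, 79.0, 24.0, 85.0, 57.0]
t2 -169 0.26 17 [18.0, 13.0, -55.0, 96.0, 20.0, 62.0, 60.0]
t2 -169 0.26 -17 [6.0, 46.0, -66.0, 60.0, 31.0, 109.0, 53.0]
steel 0 0.032 0 [21.0, 46.0, -14.0, 70.0, 11.0, 65.0, -84.0]
steel 0 0.26 0 [21.0, 39.0, -17.0, 50.0, 11.0, 92.0, -82.0]
steel 0 0.26 17 None
steel 0 0.26 -17 [26.0, 25.0, -17.0, 74.0, 4.0, 65.0, -79.0]
steel -180 0.032 0 [33.0, 51.0, -37.0, 69.0, 30.0, 69.0, 85.0]
steel -180 0.26 0 [29.0, 43.0, -37.0, 49.0, 24.0, 94.0, 91.0]
steel -180 0.26 17 [37.0, 28.0, -33.0, 74.0, 14.0, 66.0, 95.0]
steel -180 0.26 -17 None
1.0
```

```bash
cat >> h.py <<'E'
C={"a":(0.463,-0.300,2.4),"b":(0.4715,-0.1355,-16.3),"c":(0.487,-0.0005,8.1)}
ZG=0.032; ZR=0.19
def T(m): print(f"{robot.current_time_s():.2f} {m}",flush=True)
def pick(k,first=False):
    x,y,w=C[k]
    T("start"); robot.move_to([x,y,0.13],[180,0,w]); T("above")
    robot.line_to([x,y,ZG],velocity=0.2,f_stop=15); T(robot.current_tool_pos()[2])
    fingers.gripper_to(0.0,force=80); T(("gap",robot.current_finger_gap()))
    robot.line_to([x,y,ZR],velocity=0.15); T(("lift",robot.current_finger_gap(),np.round(robot.current_contact_force(),2)))
def log(dur,yaw,dt=0.01):
    o=[];t0=robot.current_time_s();ax=np.array([np.cos(np.radians(yaw)),np.sin(np.radians(yaw)),0])
    while robot.current_time_s()-t0<dur:
        f=np.array(robot.current_contact_force());m=np.array(robot.current_torque())
        o.append([robot.current_time_s()-t0,f@ax,m@np.array([-ax[1],ax[0],0])])
        robot.pause(dt)
    return np.array(o)
E
python3 - <<'E'
from h import *
pick("a")
x,y,w=C["a"]
for p in (17,-17):
    robot.move_to([x,y,ZR],[180,p,w]); T(("tilt",p,np.round(robot.current_eef_rot(),1)))
    o=log(0.4,w); print(len(o)); print(np.round(o[:,1],1).tolist(),np.round(o[::8,2],2).tolist())
im=vision.grab_frame("side");cv2.imwrite("pics/s1.png",im[:,:,::-1])
E
```

```text
1.00 start
2.40 above
3.04 0.03283905310740577
3.46 ('gap', 0.5862992323215048)
4.66 ('lift', 0.5873336297183207, array([-0.53,  0.63, -4.3 ]))
5.07 ('tilt', 17, array([-179.8,   17.1,    2.6]))
48
[-0.0, -0.2, -0.7, 0.2, -0.4, -0.8, -0.4, -0.7, 0.2, -0.4, -1.1, -0.5, -1.3, -0.3, -0.4, 0.4, -0.1, -0.1, -1.2, -0.2, 0.3, 0.7, -0.1, -0.2, -0.1, -0.4, -0.2, -0.1, 0.5, 0.1, -0.4, 0.0, -0.2, 0.7, -0.8, -0.6, -0.4, -0.6, -0.5, 0.5, -0.1, -0.5, 0.5, 0.2, -0.3, 0.1, 0.9, -0.1] [-0.57, -0.42, -0.5, -0.46, -0.46, -0.49]
6.12 ('tilt', -17, array([180. , -17. ,   2.4]))
48
[-0.2, -9.3, 1.1, -1.3, 0.8, 0.5, 0.3, 0.8, -0.1, 1.4, 0.4, 0.9, 0.6, -0.0, 0.6, 0.7, -1.1, 0.1, 0.1, -0.1, 0.7, -0.1, 0.5, 0.6, 0.6, 1.0, -0.3, -0.5, 0.6, 0.5, 0.7, -0.2, 0.7, -0.4, 0.7, 0.6, -0.4, 0.2, 1.3, -0.2, -0.6, -0.7, 0.9, 0.1, -0.0, -0.1, -0.3, 0.2] [0.32, 0.49, 0.38, 0.45, 0.51, 0.43]
```

View pics/s1.png

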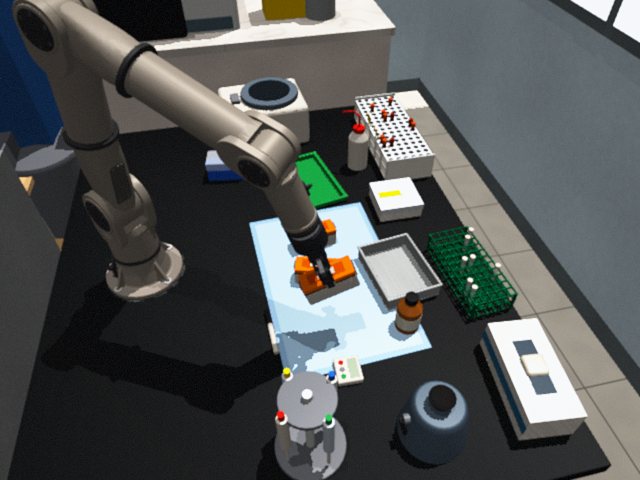

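```bash
cat >> h.py <<'E'
def rock(k,seq=(17,-17,17,-17),pos=None,dur=0.33):
    x,y,w=C[k]; pos=pos or [x,y,ZR]
    for p in seq:
        t=robot.current_time_s(); robot.move_to(pos,[180,p,w]); t1=robot.current_time_s()
        o=log(dur,w,0.005); i=np.argmax(abs(o[:,1]))
        print(k,p,f"swing {t1-t:.2f}s peak {o[i,1]:.1f} N at {o[i,0]:.3f}s, 2nd {np.sort(abs(o[:,1]))[-2]:.1f}, moment {o[len(o)//2:,2].mean():.3f}")
E
python3 - <<'E'
from h import *
rock("a",(17,-17,17)); T("")
E
```

```text
a 17 swing 0.67s peak 4.6 N at 0.017s, 2nd 1.7, moment -0.458
a -17 swing 0.67s peak -2.1 N at 0.017s, 2nd 1.2, moment 0.466
a 17 swing 0.68s peak 9.4 N at 0.008s, 2nd 1.5, moment -0.459
9.59
```

Run:
```python
from h import *
x,y,w=C["a"]
robot.move_to([x,y,ZR],[180,0,w])
robot.line_to([x,y,0.045],velocity=0.2)
print(robot.line_to([x,y,0.0325],velocity=0.03,f_stop=4),robot.current_tool_pos(),np.round(robot.current_contact_force(),1)); T("down")
fingers.gripper_to(0.95); T("open")
robot.line_to([x,y,0.13],velocity=0.25); T("up")
pick("b"); rock("b",(17,-17,17,-17)); T("")
```

```text
True [ 0.46343312 -0.30046664  0.03410691] [-0.9 -0.   4.8]
11.30 down
11.72 open
12.26 up
12.26 start
12.96 above
13.60 0.03229944586703954
13.98 ('gap', 0.5837632872140107)
15.18 ('lift', 0.5879806004076797, array([ 0.21,  0.51, -3.38]))
b 17 swing 0.43s peak 1.1 N at 0.158s, 2nd 1.1, moment -0.525
b -17 swing 0.72s peak -1.7 N at 0.233s, 2nd 1.5, moment 0.508
b 17 swing 0.73s peak 1.3 N at 0.317s, 2nd 1.2, moment -0.532
b -17 swing 0.73s peak -1.1 N at 0.267s, 2nd 1.0, moment 0.504
19.13
```

```bash
cat >> h.py <<'E'
TC=np.array([0.509,0.283]);TY=11.3
def place(off):
    a=np.radians(TY); p=TC+off*np.array([-np.sin(a),np.cos(a)])
    robot.move_to([*p,0.17],[180,0,TY]); T("over tray")
    robot.line_to([*p,0.052],velocity=0.2)
    s=robot.line_to([*p,0.033],velocity=0.03,f_stop=4); T((s,robot.current_tool_pos(),np.round(robot.current_contact_force(),1)))
    fingers.gripper_to(0.75); T("open")
    robot.line_to([*p,0.15],velocity=0.2); T("up")
E
python3 - <<'E'
from h import *
x,y,w=C["b"]
place(0.058)
fingers.gripper_to(1.0)
im=vision.grab_frame("side");cv2.imwrite("pics/s2.png",im[:,:,::-1])
im=vision.grab_frame("wrist");cv2.imwrite("pics/w2.png",im[:,:,::-1]); T("")
E
```

```text
20.87 over tray
22.11 (True, array([0.49781649, 0.33999391, 0.0381407 ]), array([-1.3, -0.6,  3.8]))
22.40 open
23.12 up
23.57
```

View pics/s2.png

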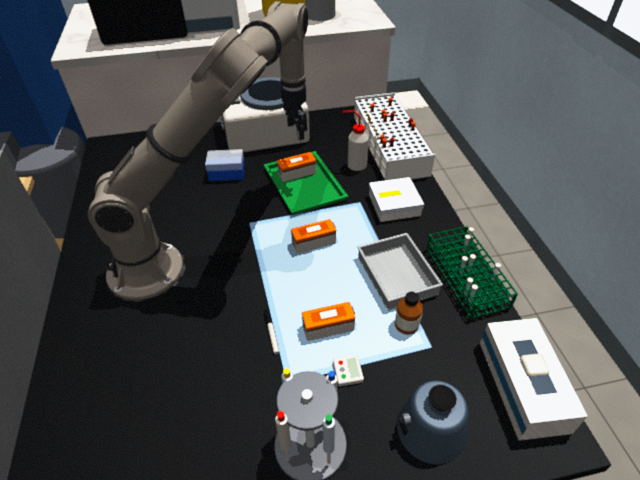

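View pics/w2.png

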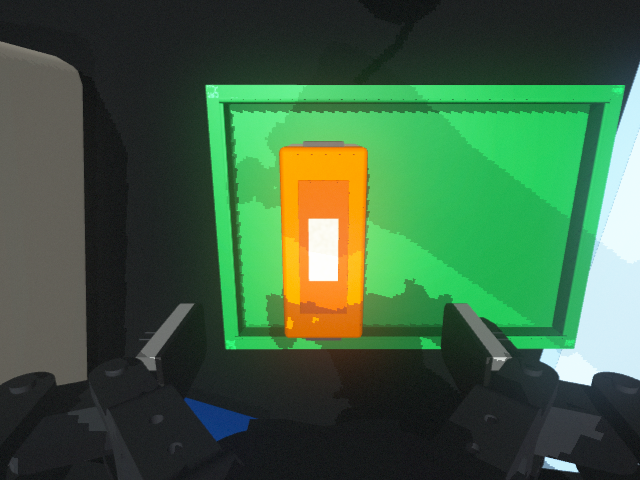

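Run:
```python
from h import *
pose=(robot.current_tool_pos(),robot.current_eef_rot())
print(pose)
print("tray rim",rectfit(onplane("wrist",[(206,86),(625,85),(574,348),(226,349)],0.020,pose)))
print("tray rim pts",np.round(onplane("wrist",[(206,86),(625,85),(574,348),(226,349)],0.020,pose),3).tolist())
print("case top",rectfit(onplane("wrist",[(281,148),(367,148),(362,338),(286,337)],0.062,pose)))
im=cv2.imread("pics/s2.png")[:,:,::-1].copy()
for s,p in blobs(mask(im,"orange"),4): print(s,np.round(rectfit(onplane("side",p,0.056)),3))
```

```text
(array([0.49748417, 0.33976294, 0.14955734]), array([1.79884469e+02, 1.58297460e-01, 1.12957297e+01]))
tray rim (0.5078843078613281, 0.2799783935546875, 274.0035400390625, 193.5771026611328, -78.6548204421997)
tray rim pts [[0.576, 0.433], [0.63, 0.165], [0.44, 0.127], [0.386, 0.395]]
case top (0.4938570556640625, 0.3383809814453125, 122.52113342285156, 50.2342643737793, 11.237969398498535)
[302 302  53  28 797] [  0.462  -0.303 124.671  54.473   2.481]
[291 219  45  23 507] [ 4.86000e-01 -1.00000e-03  1.24309e+02  5.67400e+01  7.46100e+00]
[277 152  39  19 378] [  0.496   0.344 129.242  65.062  10.994]
[397 298  26  19 292] [  0.663  -0.324  62.056  53.051 -27.164]
```

Run:
```python
from h import *
pick("c"); rock("c",(17,-17,17)); T("")
place(-0.058); fingers.gripper_to(1.0)
im=vision.grab_frame("wrist");cv2.imwrite("pics/w3.png",im[:,:,::-1]); T("")
```

```text
23.57 start
24.85 above
25.49 0.03280671708127067
25.91 ('gap', 0.5868790813423272)
27.11 ('lift', 0.590666251096678, array([ 0.36,  0.19, -3.53]))
c 17 swing 0.44s peak -1.4 N at 0.017s, 2nd 1.3, moment -0.521
c -17 swing 0.81s peak 1.5 N at 0.058s, 2nd 1.5, moment 0.511
c 17 swing 0.83s peak -0.9 N at 0.050s, 2nd 0.8, moment -0.515
30.18 
31.09 over tray
32.34 (True, array([0.52054623, 0.22615432, 0.03796937]), array([ 0. , -1.2,  3.1]))
32.63 open
33.35 up
33.75
```

View pics/w3.png

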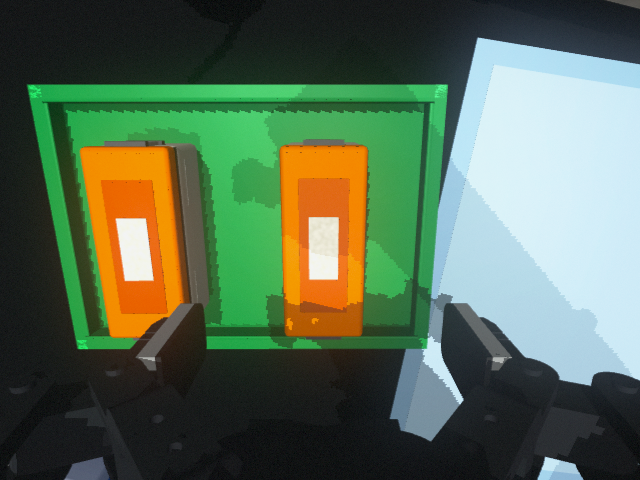

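Run:
```python
from h import *
pick("a"); rock("a",(17,-17,17,-17)); T("")
x,y,w=C["a"]
robot.move_to([x,y,0.22],[180,0,w])
robot.move_to([0.69,-0.179,0.22],[180,0,7]); robot.pause(0.5); T((robot.current_tool_pos(),robot.current_eef_rot(),robot.current_finger_gap()))
for n in ("scene","side"):
    im=vision.grab_frame(n);cv2.imwrite(f"pics/{n}4.png",im[:,:,::-1])
    b=vision.calibration(n)
    print(n,[np.round(rectfit(onplane(n,p,0.244)),3).tolist() for s,p in blobs(mask(im,"orange"),6)])
    P=np.array([.69,-.179]);
```

```text
33.75 start
35.67 above
36.31 0.032824018147833145
36.73 ('gap', 0.5894250971331723)
37.92 ('lift', 0.5855036023443991, array([-0.38,  0.09, -3.67]))
a 17 swing 0.43s peak -1.4 N at 0.067s, 2nd 1.3, moment -0.470
a -17 swing 0.78s peak -0.8 N at 0.258s, 2nd 0.8, moment 0.471
a 17 swing 0.72s peak 2.6 N at 0.008s, 2nd 1.9, moment -0.466
a -17 swing 0.73s peak 1.3 N at 0.083s, 2nd 1.0, moment 0.454
41.93 
43.93 (array([ 0.6898447 , -0.17922769,  0.22014709]), array([ 1.79993604e+02, -3.26636740e-03,  6.98442384e+00]), 0.5831304182952588)
scene [[-0.593, -0.005, 821.979, 198.449, -12.084], [0.705, -0.179, 106.024, 54.832, 5.644], [-1.546, -0.208, 1430.181, 68.906, -7.271], [0.731, -0.007, 92.79, 46.592, 10.114], [0.714, 0.073, 93.587, 49.9, 11.199], [0.826, -0.385, 29.98, 19.684, -74.15]]
side [[0.479, -0.007, 103.061, 51.193, 11.19], [0.664, -0.186, 86.284, 59.134, 10.199], [0.46, 0.085, 103.929, 52.684, 10.694], [0.594, -0.453, 49.938, 43.183, -27.164], [0.735, -0.198, 54.03, 23.652, 40.755], [0.722, 0.134, 45.96, 13.854, -88.595]]
```

View pics/scene4.png

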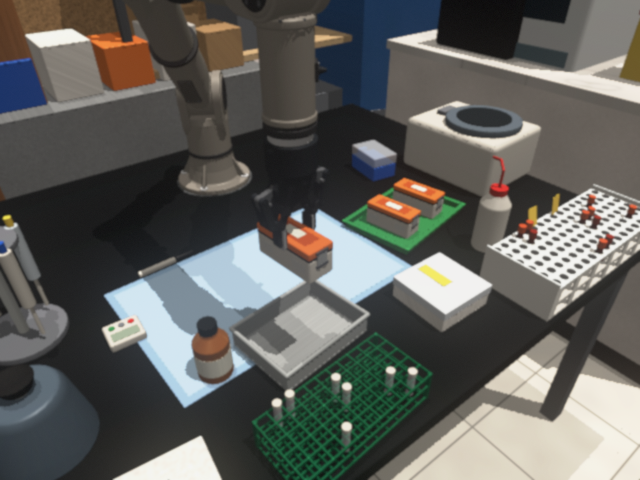

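View pics/side4.png

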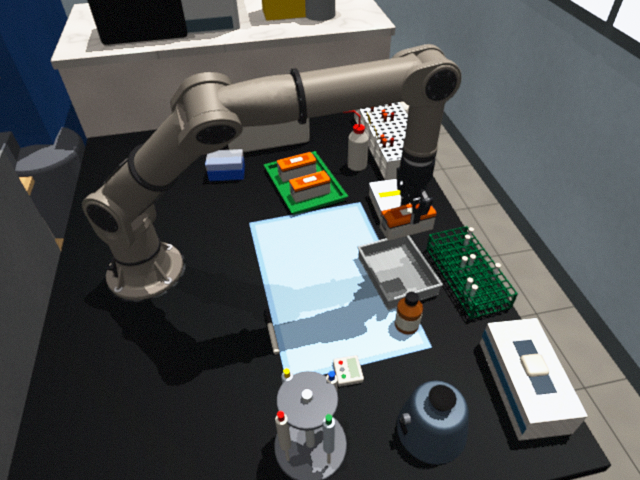

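Run:
```python
from h import *
w=7; C["r"]=(0.52,-0.179,w)
pos=[0.52,-0.179,0.22]
robot.move_to(pos,[180,0,w]); T("")
rock("r",(11,-11,11,-11),pos,0.35)
T("")
robot.move_to(pos,[180,0,w]); o=log(0.2,w); print("level M after -11",o[:,2].mean())
robot.move_to(pos,[180,11,w]); robot.pause(0.2); robot.move_to(pos,[180,0,w]);o=log(0.2,w); print("level M after +11",o[:,2].mean())
T(robot.current_finger_gap())
```

```text
44.75 
r 11 swing 0.35s peak 6.2 N at 0.175s, 2nd 2.3, moment -0.323
r -11 swing 0.56s peak -7.2 N at 0.125s, 2nd 1.9, moment 0.265
r 11 swing 0.56s peak 3.6 N at 0.150s, 2nd 1.2, moment -0.278
r -11 swing 0.56s peak -4.6 N at 0.117s, 2nd 1.5, moment 0.267
48.18 
level M after -11 -0.05128467895626162
level M after +11 0.036753346565496385
49.84 0.5873119057607469
```

Run:
```python
from h import *
robot.move_to([0.69,-0.179,0.22],[180,0,7]); robot.pause(1.0)
T((robot.current_tool_pos(),robot.current_eef_rot(),robot.current_finger_gap(),np.round(robot.current_contact_force(),1),np.abs(robot.current_dq()).max()))
im=vision.grab_frame("side")
c=np.cos(np.radians(7));s=np.sin(np.radians(7))
def box(x,y,L,W,z,f): 
    for q in proj("side",[[x+(a*L*c-b*W*s)/2,y+(a*L*s+b*W*c)/2,z] for a,b in((1,1),(1,-1),(-1,-1),(-1,1))]): cv2.circle(o,tuple(int(round(v)) for v in q),2,f,-1)
o=im.copy(); box(.69,-.179,.15,.2,.046,(255,0,0)); box(.69,-.179,.124,.052,.246,(255,0,255))
cv2.imwrite("pics/s5.png",cv2.resize(o[120:360,200:520],(800,600))[:,:,::-1])
```

```text
51.56 (array([ 0.69003216, -0.17892859,  0.21992333]), array([-1.79994909e+02,  3.39772075e-03,  7.00491964e+00]), 0.5898125705470897, array([-0.2, -0.4, -3.5]), np.float64(0.0638329675969363))
```

View pics/s5.png

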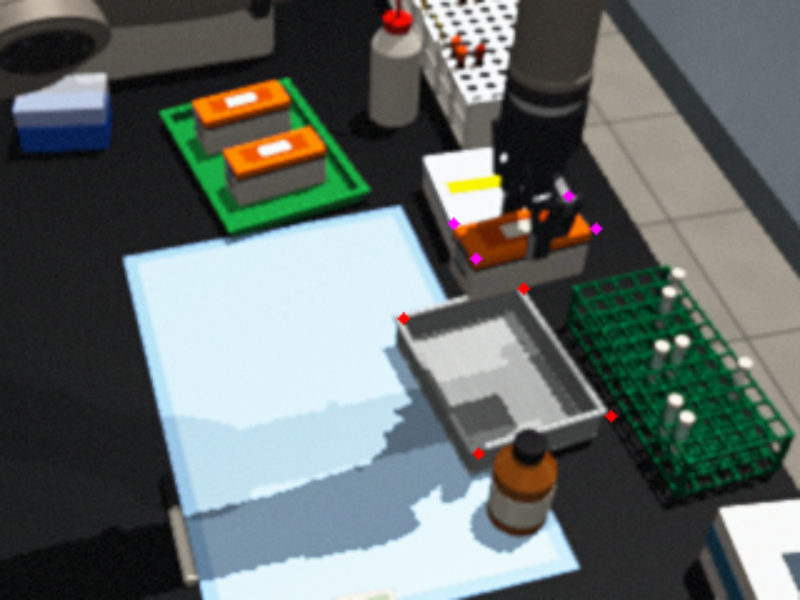

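```bash
python3 -c "
from h import *
workorder.close_job(); T('closed')"
```

```text
the job is handed in; nothing more can be done
the job is handed in; nothing more can be done
```

The rattling case is the one that lay nearest the timer, the rightmost as seen from the robot, which I called "a". The job is handed in with that case held level and still, its underside about 19 cm above the bench, over the middle of the steel tray. The last reading before that was 51.6 s.

- **The rattle:**
  - The first rocking of case a gave kicks of 9.3, 4.6, 2.1 and 9.4 N towards the low end.
  - After picking it up again, four 17° swings showed almost nothing (2.6 N at most). They took about 0.7 s instead of 0.5 s, so the ball probably landed before the hold.
  - I rocked it again at 11° with swings of about 0.5 s. All four gave kicks of 3.6 to 7.2 N, each 0.12 to 0.18 s into the hold, with the sign changing each time.
  - Its level moment also shifted by about 0.09 N m depending on which end had been low.
- **The sound cases:** The other two stayed at 1.7 N or less, and their moments matched each other but not case a's. They were only rocked with the slower swings, which can miss a knock, so for them the matching moments are the stronger evidence.
- **Placing:** Both sound cases were set down on light contact (about 4 N). The pictures show them flat and right way up, side by side in the green tray, with nothing else seen to have moved.
- **Steel tray position:** The two camera measurements of the steel tray disagreed by about 13 mm. I used the mean, so the case could be several millimetres off the exact middle.

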